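# Refit the stirrer's speed knob

### The job

The speed knob of the magnetic stirrer has come off and stands on the bench: put it back on its bare D-shaped spindle, turning it under light pressure until the flats find each other, and push it on until it snaps fully home. Then turn its pointer to the white off dot and let go. Be gentle with the spindle (never more than 60 N on the stirrer through the knob), and leave the glassware, bottles and other things where they are.

Things in the scene. Friction and masses are not known exactly. Their poses are not given: they have to be found in the camera images.
- stirrer: magnetic stirrer, light grey, fixed, 300 mm deep, 200 mm wide; origin: centre of its underside, x from front to rear, y to its left, front (-x) to the robot. Low front part: black control deck 55 mm high; behind it a white ceramic top 95 mm high. Two controls on the deck, 90 mm apart, 55 mm before the step: left (+y) a fitted black knob with orange line, right (-y) the bare spindle
- spindle_top (a point): centre of the top end of the bare upright aluminium D-spindle, 75 mm above the bench; axes are the stirrer's and do not turn with it. Diameter 10 mm, one flat 2 mm from the axis, edge of its end chamfered about 1 x 2 mm. It turns with 0.05 N m friction; at off the flat looks at the off dot; it starts at an unknown place 0.4 to 3.0 rad clockwise (from above) of off
- spindle_nut (a point): foot of the spindle, on its axis, at the top of the steel nut (22 mm across, 3 mm thick) on the deck, 58 mm above the bench: the knob's seat. The spindle rises 17 mm above it. Stops: 0.3 rad anticlockwise of off, 4.4 rad clockwise. A sprung ball on the round side, 6 mm above this point, snaps into the knob; pushing on over it takes about 12 N
- off_dot (a point): centre of the fat white off dot (7 mm across) on the black deck, 27 mm from the spindle's axis; in the stirrer's frame it lies from the axis 150 degrees anticlockwise of +x (front left). Small white ticks run on clockwise from it
- knob_grip (a point): loose black metal speed knob, about 100 g, standing bore down on the bench: disc 40 mm across, 12 mm high, with a bar 36 mm long, 14 mm wide on it, 12 to 36 mm above the underside. This point is on the axis, 33 mm above the underside; x along the bar to the pointer, z up. Grip the bar's 14 mm here: fingertips up to 20 mm lower clear the disc. Fully home this point is 16 mm above spindle_top
- knob_bore (a point): centre of the bore's mouth, in the knob's flat underside (0 mm), axes as knob_grip. D-shaped bore, 10.4 mm across, 18 mm deep, its flat 2.1 mm from the axis on the pointer's side (+x), its mouth countersunk about 1.5 x 3 mm. Fully home it meets spindle_nut; resting on the spindle's end with the flats out of line it stands 12 to 17 mm above it
- knob_pointer (a point): outer end of the pointer, a white line along the bar's top and down its end to the disc's edge: 19 mm from the knob's axis along its x, 6 mm above the underside
- beaker: glass beaker, 68 mm across, 90 mm high, on the stirrer's ceramic top; origin at the centre of its underside
- reagent_a: brown reagent bottle with a red cap, 68 mm across, 150 mm high; origin at the centre of its underside
- reagent_b: brown reagent bottle with a black cap, 60 mm across, 120 mm high; origin at the centre of its underside
- wash_bottle: white bottle with a blue cap, 60 mm across, 140 mm high; origin at the centre of its underside
- screwdriver: small screwdriver with an orange handle, lying on the bench, 160 mm long along its x
- stir_bar: white stir bar lying on the bench, 40 mm long, 10 mm thick
- dish: low glass dish, 90 mm across, 25 mm high; origin at the centre of its underside

How it is judged:
By the outcome, as a careful person would: the job done as asked, in the order asked, and still so for the second after the job is handed in, with the robot touching nothing.
It also fails if it takes over 72 s, if anything falls off the work surface, if the arm or the gripper's body presses on something with over 40 N, if the wrist force passes 120 N, or if a joint passes its speed limit or range.

### The arm

A 6-joint arm with a two-finger parallel gripper is mounted at the origin on the work surface. World frame = base frame: x ahead of the robot, y to its left, z up, the work surface at z = 0. Lengths are in mm, angles in rad, forces in N, time in s.
With the tool pointing down it reaches from about 400 to 925 mm from the base axis. Payload 12.5 kg.
Tool frame: the origin (TCP) lies at the very end of the fingers, on their centre line; the grasp point (between the pads) lies 19 mm behind it; z points along the fingers, y is the direction in which the jaws open and shut (so a half turn about z gives the same grasp; the last joint's range is limited). The gripper opens to 95 mm and grips with 3 to 60 N. Pads are 20 mm wide; open, the fingers measure 119 mm over their backs; the gripper's body (75 mm by 180 mm) begins 59 mm behind the grasp point.
Start: joints at [-1.403, 0.491, 1.559, -0, 1.092, -0.106], TCP at [169.017, -601.731, 214.661] pointing down, gripper open.
Joint ranges: [-3.1, 3.1], [-0.84, 2.19], [0.05, 2.79], [-1.13, 4.28], [0.06, 2.93], [-2.69, 2.69]. Speed limits (rad/s): [2.22, 2.22, 2.79, 3.14, 3.14, 3.14].

### API

Orientations are given as [roll, pitch, yaw] about the fixed x, y, z axes, in that order (R = Rz(yaw) Ry(pitch) Rx(roll)).
In Python, from cell import env gives the robot as it stands.
- The arm moves only by the shell command python3 -m pendant 'ROWS'. ROWS is JSON, a list that holds one entry, the list of rows, each a list of 5 numbers: the opening, from 0 (shut) to 1 (fully open), then the shift along the tool's x, y, z in m, then the turn about the tool's z in rad. A call has exactly 8 rows; each row is the pose to reach, as a shift and turn from the pose commanded when the call began, along the tool's axes at that moment; what a row does not reach only later rows make up. A row lasts 1/10 s, in which the tool goes at most 50 mm and 8.59 degrees, less where a joint would pass 70% of its speed; a pose out of reach is approached as far as the arm can. A call with a gripper value outside its range is refused whole. The fingers move at their own pace and stop on an object; the grip force is fixed at half the most. Time passes only in rows, so rows that repeat a pose let the fingers close, or fill a call up. It gives the time, the measured TCP pose, the force and the opening at its end, in the units of the state.
- env.state(): the state, without advancing time (a new reading comes with each control period).
- env.read_camera(name): name is "scene" or "top"; returns a dict with "image" (400x640x3 uint8, blue, green, red), "range_z" (400x640 float32, mm along the optical axis (not along the pixel's ray), 0 where there is no reading), "fx", "fy", "cx", "cy" (pixels), "dist" ([k1, k2, p1, p2, k3] as OpenCV has them; the pictures are not rectified), "rvec" (rotation vector, rad) and "tvec" (3), from world to camera coordinates, as OpenCV has them. Camera axes: x right, y down, z forward; pixel columns grow to the right and rows downward; lengths in mm; the calibration is good to about 2 mm. A picture is of the moment at which its call begins.
- env.job_done(): hands the job in, once; it reports no verdict.
The state is a dict: "t": time; "joints": joint angles; "qvel": joint speeds; "tau": joint torques, N m; "eef_pos": TCP position; "tcp_rot": TCP orientation; "ft_force": force on the tool from outside, world axes, zero at the start; "moment": the same for the moment, N m; "opening": opening from 0.0 (shut) to 1.0 (fully open).
Only numpy, scipy, OpenCV 4.12 (cv2) and the standard library are available. Lean on these libraries where they do the work, as an engineer would, in place of code of your own. Each camera call takes 0.05 s, during which the arm holds its last target. There are 200 camera calls.

## Working session

There is one attempt and no reset: what is moved stays moved. The work goes in short steps, Python scripts to look and compute and a shell command to move; the robot and the scene stay as the last step left them, time stands still between calls to the robot, and variables do not carry over. Pictures are saved under pics/ and viewed, about 8 in all and at most 12, crops included, and the job is handed in when it is done.

```bash
ls; mkdir -p pics
cat > h.py <<'E'
from cell import env
import numpy as np, cv2, pickle
def grab(name):
    c=env.read_camera(name); pickle.dump(c,open(f'{name}.pkl','wb')); return c
def load(name): return pickle.load(open(f'{name}.pkl','rb'))
def cam(c):
    K=np.array([[c['fx'],0,c['cx']],[0,c['fy'],c['cy']],[0,0,1]]);R=cv2.Rodrigues(np.array(c['rvec'],float))[0]
    return K,np.array(c['dist'],float),R,np.array(c['tvec'],float).ravel()
def at_z(c,u,v,z):   # pixel -> world on plane z
    K,d,R,t=cam(c);p=cv2.undistortPoints(np.array([[[u,v]]],float),K,d)[0,0]
    r=R.T@np.array([p[0],p[1],1]);o=-R.T@t
    return o+r*(z-o[2])/r[2]
def at_d(c,u,v):
    K,d,R,t=cam(c);p=cv2.undistortPoints(np.array([[[u,v]]],float),K,d)[0,0]
    Z=c['range_z'][int(round(v)),int(round(u))]
    return R.T@(np.array([p[0],p[1],1])*Z-t)
def px(c,P):
    K,d,R,t=cam(c);return cv2.projectPoints(np.array(P,float).reshape(-1,3),np.array(c['rvec'],float),t,K,d)[0].reshape(-1,2)
def crop(c,x0,y0,x1,y1,s,f):
    cv2.imwrite('pics/'+f,cv2.resize(c['image'][y0:y1,x0:x1],None,fx=s,fy=s,interpolation=cv2.INTER_CUBIC))
E
python3 - <<'E'
from h import *
for n in('scene','top'):
    c=grab(n);K,d,R,t=cam(c);print(n,c['fx'],-R.T@t,R[2])
a=load('scene')['image'];b=load('top')['image']
cv2.imwrite('pics/top.png',b);cv2.imwrite('pics/scene.png',a);print(env.state())
E
```

```text
pics
scene 498.40916819142427 [1360.71464631  334.46903557 1030.1149807 ] [-0.63536747 -0.259082   -0.72745082]
top 489.0771255275323 [ 472.91704494   -8.50100427 1483.08930492] [ 0.03985733 -0.00105646 -0.99920482]
{'t': 0.1, 'joints': array([-1.40258764e+00,  4.91479845e-01,  1.55938905e+00,  1.12737313e-05,
        1.09172049e+00, -1.05597561e-01]), 'qvel': array([-0.00094086, -0.00164921, -0.00257036, -0.00131687,  0.000257  ,
        0.00199726]), 'tau': array([ 1.89155435e-03, -6.13623548e+01, -2.58604270e+01,  6.93514547e-02,
        4.70529101e-02, -4.37153221e-05]), 'eef_pos': array([ 168.98748314, -601.49187152,  214.13207968]), 'tcp_rot': array([-3.14060253e+00, -1.15000158e-04,  2.73800987e-01]), 'ft_force': array([ 0.51503027, -0.6177    , -0.22982203]), 'moment': array([ 5.95707975e-05,  4.85838432e-03, -2.42368732e-02]), 'opening': 0.9997512088760594}
```

View pics/top.png

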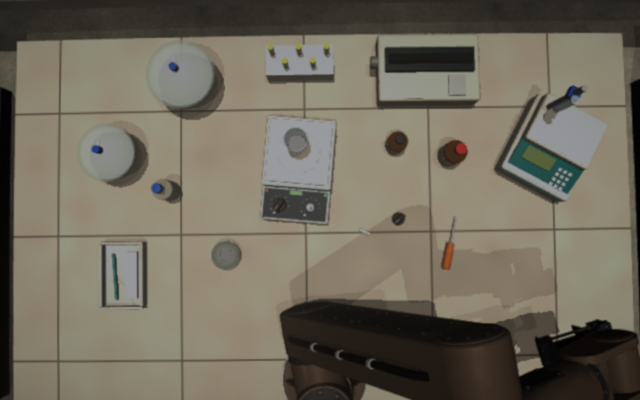

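View pics/scene.png

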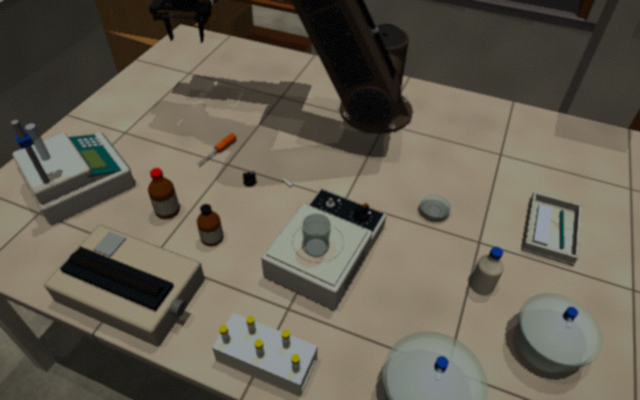

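Top view: the stirrer deck is near (296,205), with the bare spindle near (310,208) and the loose knob at (398,218). I'll enlarge these.

Run:
```python
from h import *
t=load('top');s=load('scene')
f=lambda c,x0,y0,w,h,k:cv2.convertScaleAbs(cv2.resize(c['image'][y0:y0+h,x0:x0+w],None,fx=k,fy=k,interpolation=cv2.INTER_CUBIC),alpha=1.6)
A=f(t,260,180,80,50,5);B=f(t,380,200,40,25,10);C=f(s,305,180,80,50,5);D=f(s,230,165,40,25,10)
cv2.imwrite('pics/crops.png',np.vstack([np.hstack([A,B]),np.hstack([C,D])]))
print(at_d(t,398,218),at_d(t,310,208),at_z(t,310,208,75),at_z(t,398,218,36))
```

```text
[ 477.91265734 -224.76070347   37.70299675] [510.09126624  33.82401559  75.24270485] [510.09767487  33.83131218  75.        ] [ 477.91854332 -225.01550702   36.        ]
```

View pics/crops.png

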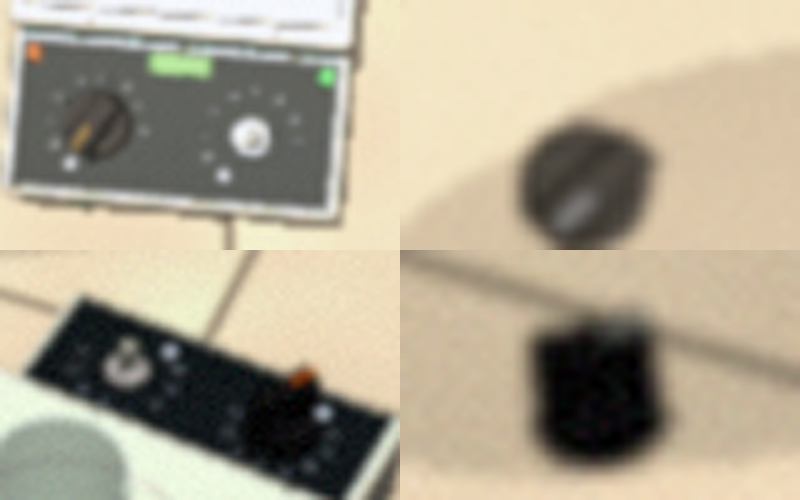

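```bash
cat >> h.py <<'E'
def avg(name,n):
    cs=[env.read_camera(name) for _ in range(n)];c=cs[0]
    c['image']=np.clip(np.mean([k['image'].astype(float) for k in cs],0),0,255).astype(np.float32)
    c['range_z']=np.median([k['range_z'] for k in cs],0); pickle.dump(c,open(f'{name}.pkl','wb'));return c
def tile(c,x0,y0,w,h,k):
    a=cv2.resize(c['image'][y0:y0+h,x0:x0+w],None,fx=k,fy=k,interpolation=cv2.INTER_CUBIC)
    a=np.clip((a-a.min())/(np.percentile(a,99.5)-a.min()),0,1)**.7*255
    for i in range(0,w,5): a[:6 if i%10 else 12,int((i+.5)*k)]=(0,0,255)
    for i in range(0,h,5): a[int((i+.5)*k),:6 if i%10 else 12]=(0,0,255)
    return a.astype(np.uint8)
E
python3 - <<'E'
from h import *
t=avg('top',10);s=avg('scene',8)
A=tile(t,296,196,32,24,12);B=tile(t,386,206,24,18,16);C=tile(s,315,190,32,24,12);D=tile(s,236,168,24,18,16)
cv2.imwrite('pics/c2.png',np.vstack([np.hstack([A,B]),np.hstack([C,D])]))
g=t['image'].mean(2)
def cen(g,u,v,r,sub=0):
    y,x=np.mgrid[v-r:v+r+1,u-r:u+r+1];w=g[v-r:v+r+1,u-r:u+r+1];w=np.clip(w-sub,0,None);return (w*x).sum()/w.sum(),(w*y).sum()/w.sum()
bg=np.median(g[195:215,296:330]);print(bg,g.max())
n=cen(g,310,207,4,bg+25);d=cen(g,304,215,2,bg+15);print(n,d,at_z(t,*n,60),at_z(t,*d,55))
sg=s['image'].mean(2)
n=cen(sg,330,203,5,60);print(n,at_z(s,*n,60))
d=cen(sg,338,200,2,60);print(d,at_z(s,*d,55))
for p in ([266,118],[264,216],[337,118],[328,222]):print(at_d(t,*p))
E
```

```text
60.38333 156.06667
(np.float64(309.4911921487063), np.float64(206.68783077383176)) (np.float64(304.2169707500641), np.float64(214.61602944198555)) [514.33429366  35.71511905  60.        ] [491.54040931  51.55812145  55.        ]
(np.float64(329.89288818510306), np.float64(203.5134862875411)) [515.66810915  35.32065716  60.        ]
(np.float64(338.5108069159513), np.float64(199.86383292497385)) [489.75884302  50.10975929  55.        ]
[ 7.89442679e+02  1.67366982e+02 -4.33483029e-01]
[489.10365849 169.0774646   54.90606929]
[786.48066947 -49.93760134  -1.08957882]
[468.89771177 -17.91672333  -0.82295273]
```

View pics/c2.png

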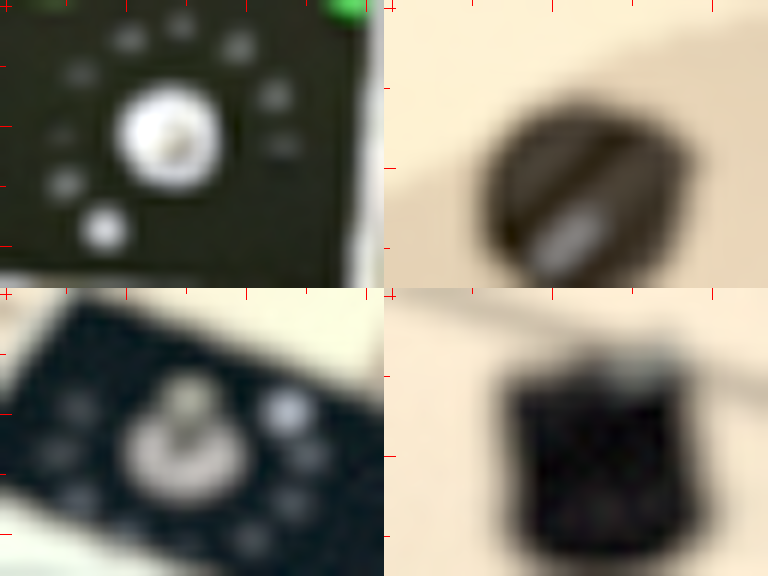

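```bash
cat > k.py <<'E'
from h import *
from scipy.optimize import minimize,least_squares
t=load('top');s=load('scene')
def pp(L,x0,y0,k): return [((x+.5)/k-.5+x0,(y+.5)/k-.5+y0) for x,y in L]
T=pp([(104,229),(64,184),(60,135),(80,74),(130,40),(180,26),(238,47),(275,95),(284,146)],296,196,12)
S=pp([(287,124),(308,169),(291,214),(251,252),(190,257),(128,244),(79,210),(58,165),(78,119)],315,190,12)
for c,L in((t,T),(s,S)):
    P=np.array([at_z(c,*p,55)[:2] for p in L]);r=least_squares(lambda q:np.hypot(*(P-q[:2]).T)-q[2],[514,35,27])
    a=np.degrees(np.unwrap(np.arctan2(*(P-r.x[:2]).T[::-1])));print('circle',r.x.round(1),'rms',r.fun.std().round(2),'ang',a.round(1))
print('sp top',at_z(s,*pp([(187,105)],315,190,12)[0],74),at_z(t,*pp([(178,142)],296,196,12)[0],75))
for c,(x,y) in((t,(20,185)),(t,(330,212))): print('edge',at_z(c,*pp([(x,y)],260,180,5)[0],55))
ang=np.linspace(0,6.28,40)
def mask(c,q,x0,y0,w,h,k):
    x,y,yaw=q;m=np.zeros((h*k,w*k),np.uint8);cs,sn=np.cos(yaw),np.sin(yaw)
    disc=[(x+20*np.cos(a),y+20*np.sin(a),z) for a in ang for z in(0,12)]
    bar=[(x+cs*u-sn*v,y+sn*u+cs*v,z) for u in(-18,18) for v in(-7,7) for z in(12,36)]
    for M in(disc,bar):
        p=(px(c,M)-[x0,y0]+.5)*k-.5;cv2.fillConvexPoly(m,cv2.convexHull(p.astype(np.float32)).astype(np.int32),1)
    return cv2.resize(m.astype(np.float32),(w,h),interpolation=cv2.INTER_AREA)
def fit(views,q0):
    obs=[]
    for c,x0,y0,w,h in views:
        g=c['image'][y0:y0+h,x0:x0+w].mean(2);b=np.percentile(g,70);d=np.percentile(g,3)
        obs.append((np.clip((b-g)/(b-d)*1.0,0,1)))
    def cost(q,full=False):
        e=0
        for (c,x0,y0,w,h),o in zip(views,obs): e+=((cv2.GaussianBlur(mask(c,q,x0,y0,w,h,16),(0,0),.8)-np.where(o>.8,1,np.clip((o-.15)/.65,0,1)))**2).sum()
        return e
    r=minimize(cost,q0,method='Nelder-Mead',options=dict(initial_simplex=np.array([q0]+[np.add(q0,d) for d in([6,0,0],[0,6,0],[0,0,.3])])));return r.x.round(3),r.fun
if __name__=='__main__':
    V=[(t,388,206,22,22),(s,238,168,22,22)]
    for yaw in(2.2,2.5): print('both',fit(V,[476,-222,yaw]))
    print('top',fit(V[:1],[476,-222,2.3]),'scene',fit(V[1:],[476,-222,2.3]))
    # pointer line
    g=t['image'].mean(2);y,x=np.mgrid[214:226,392:402];w=np.clip(g[214:226,392:402]-75,0,None)
    print(g[214:226,392:402].round().astype(int))
    for z,L in((36,[(538,265),(603,208)]),): print('line',[at_z(t,*p,z).round(1) for p in pp([(a-384,b) for a,b in L],386,206,16)])
E
python3 k.py
```

```text
circle [512.8  34.8  27.5] rms 0.49 ang [141.7 111.2  86.4  53.3  21.9  -4.8 -36.  -66.9 -93.6]
circle [511.1  33.7  27.3] rms 0.71 ang [142.5 112.   81.9  51.9  24.2  -6.3 -37.9 -67.8 -98.6]
sp top [510.19994183  33.31312094  74.        ] [511.88311065  32.72868391  75.        ]
edge [487.36701514 170.25082048  55.        ]
edge [469.1456579  -10.56109635  55.        ]
both (array([ 476.846, -229.629,    2.141]), np.float64(9.759323120117188))
both (array([ 476.938, -229.728,    2.147]), np.float64(9.689929008483887))
top (array([ 477.041, -229.348,    2.423]), np.float64(3.1338164806365967)) scene (array([ 476.493, -230.297,    2.154]), np.float64(5.7811994552612305))
[[119  89  56  43  43  44  42  37  35  39]
 [ 95  60  43  44  45  43  38  35  36  41]
 [ 73  46  43  45  43  39  35  36  42  44]
 [ 64  43  43  43  38  36  38  42  45  44]
 [ 57  41  41  38  36  41  47  47  45  42]
 [ 57  38  36  35  42  56  61  53  44  40]
 [ 59  35  33  42  56  70  71  56  41  38]
 [ 72  43  37  52  68  71  60  44  37  39]
 [ 94  68  48  54  66  58  44  36  38  44]
 [110  94  69  50  46  39  36  39  46  58]
 [118 111  95  69  50  43  46  54  70  88]
 [120 120 116 102  86  81  81  87 102 115]]
line [array([ 465.9, -216.4,   36. ]), array([ 476.3, -228.6,   36. ])]
```

Fits: knob at about (477, −229.5) with pointer yaw ~2.3, spindle axis at about (512, 34), off-dot direction ~143°. I'll move above the knob.

```bash
cat > rel.py <<'E'
import sys
from h import *
from scipy.spatial.transform import Rotation as Ro
def rel(x,y,z,yaw):
    s=env.state();R=Ro.from_euler('xyz',s['tcp_rot']).as_matrix()
    d=R.T@(np.array([x,y,z])-s['eef_pos'])
    print('t%.2f'%s['t'],'tcp',s['eef_pos'].round(1),'rot',s['tcp_rot'].round(3),'F',s['ft_force'].round(1),'M',s['moment'].round(2),'op',round(s['opening'],3),'q6',s['joints'][5].round(2),'-> rel mm',d.round(1),'turn',round(float(-((yaw-s['tcp_rot'][2]+np.pi)%(2*np.pi)-np.pi)),3))
if __name__=='__main__': rel(*map(float,sys.argv[1:]))
E
python3 -m pendant '[[[0.6,0.397,-0.275,0.06,-2.03],[0.6,0.397,-0.275,0.06,-2.03],[0.6,0.397,-0.275,0.06,-2.03],[0.6,0.397,-0.275,0.06,-2.03],[0.6,0.397,-0.275,0.06,-2.03],[0.6,0.397,-0.275,0.06,-2.03],[0.6,0.397,-0.275,0.06,-2.03],[0.6,0.397,-0.275,0.06,-2.03]]]'; python3 rel.py 477 -229.5 90 2.30
```

```text
t: 1.8
eef_pos: [423.1, -294.3, 165.3]
tcp_rot: [3.141, 0.0, 1.48]
ft_force: [1.4, -0.8, 0.0]
opening: 0.6
t1.80 tcp [ 423.1 -294.3  165.3] rot [3.141 0.    1.48 ] F [ 1.4 -0.8  0. ] M [-0.09 -0.09 -0.01] op 0.6 q6 -0.64 -> rel mm [69.4 47.7 75.3] turn -0.82
```

```bash
python3 -m pendant '[[[0.6,0.0694,0.0477,0.075,-0.82],[0.6,0.0694,0.0477,0.075,-0.82],[0.6,0.0694,0.0477,0.075,-0.82],[0.6,0.0694,0.0477,0.075,-0.82],[0.6,0.0694,0.0477,0.075,-0.82],[0.6,0.0694,0.0477,0.075,-0.82],[0.6,0.0694,0.0477,0.075,-0.82],[0.6,0.0694,0.0477,0.075,-0.82]]]'
python3 - <<'E'
from rel import *
s=avg('scene',3)
cv2.imwrite('pics/a.png',tile(s,215,140,60,50,10))
rel(477,-229.5,16,2.30)
E
```

```text
t: 2.6
eef_pos: [476.3, -231.5, 90.4]
tcp_rot: [-3.142, 0.0, 2.291]
ft_force: [0.8, 0.2, -0.8]
opening: 0.6
t2.75 tcp [ 476.3 -231.5   90.4] rot [-3.142  0.     2.292] F [ 0.1 -0.1  0.2] M [ 0.03 -0.14  0.01] op 0.598 q6 -1.3 -> rel mm [ 1.   1.9 74.4] turn -0.008
```

View pics/a.png

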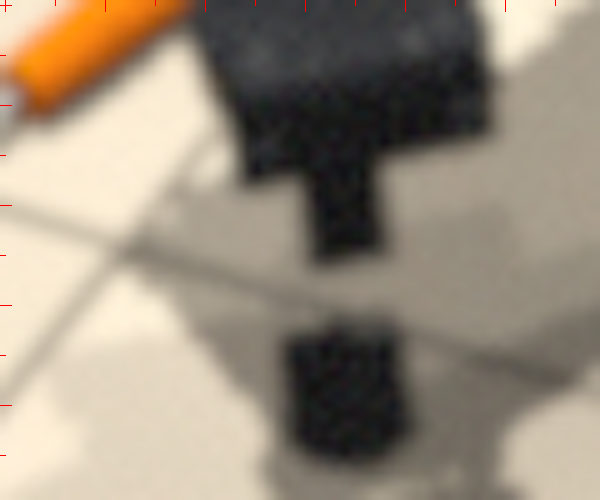

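The gripper (tip at about (350,258)) hangs directly over the knob (345,390). I'll descend and close.

```bash
python3 -m pendant '[[[0.6,0.001,0.002,0.02,-0.008],[0.6,0.001,0.002,0.04,-0.008],[0.6,0.001,0.002,0.055,-0.008],[0.6,0.001,0.002,0.065,-0.008],[0.6,0.001,0.002,0.074,-0.008],[0.6,0.001,0.002,0.074,-0.008],[0,0.001,0.002,0.074,-0.008],[0,0.001,0.002,0.074,-0.008]]]'; python3 -m pendant '[[[0,0,0,0,0],[0,0,0,0,0],[0,0,0,0,0],[0,0,0,0,0],[0,0,0,0,0],[0,0,0,0,0],[0,0,0,-0.02,0],[0,0,0,-0.05,0]]]'; python3 -m pendant '[[[0,0,0,-0.05,0],[0,0,0,-0.1,0],[0,0,0,-0.1,0],[0,0,0,-0.1,0],[0,0,0,-0.1,0],[0,0,0,-0.1,0],[0,0,0,-0.1,0],[0,0,0,-0.1,0]]]';python3 rel.py 512 34 110 1.57
```

```text
t: 3.55
eef_pos: [477.4, -229.5, 16.9]
tcp_rot: [3.141, 0.001, 2.302]
ft_force: [0.7, 0.2, -0.1]
opening: 0.487
t: 4.35
eef_pos: [476.3, -228.9, 65.5]
tcp_rot: [-3.141, -0.003, 2.302]
ft_force: [0.1, -0.5, -0.6]
opening: 0.147
t: 5.15
eef_pos: [476.9, -229.2, 165.5]
tcp_rot: [-3.141, -0.001, 2.302]
ft_force: [0.3, -0.8, -1.3]
opening: 0.149
t5.15 tcp [ 476.9 -229.2  165.5] rot [-3.141e+00 -1.000e-03  2.302e+00] F [ 0.3 -0.8 -1.3] M [ 0.07 -0.18  0.01] op 0.149 q6 -1.3 -> rel mm [172.5 201.9  55.6] turn 0.732
```

```bash
python3 -m pendant '[[[0,0.1725,0.202,0.045,2.85],[0,0.1725,0.202,0.045,2.85],[0,0.1725,0.202,0.045,2.85],[0,0.1725,0.202,0.045,2.85],[0,0.1725,0.202,0.045,2.85],[0,0.1725,0.202,0.045,2.85],[0,0.1725,0.202,0.045,2.85],[0,0.1725,0.202,0.045,2.85]]]';python3 rel.py 512 34 110 -0.55
```

```text
t: 5.95
eef_pos: [512.1, 35.5, 120.6]
tcp_rot: [-3.141, 0.0, 1.183]
ft_force: [-0.1, 0.3, -0.8]
opening: 0.147
t5.95 tcp [512.1  35.5 120.6] rot [-3.141  0.     1.183] F [-0.1  0.3 -0.8] M [-0.07 -0.12  0.01] op 0.147 q6 0.33 -> rel mm [-1.4  0.5 10.6] turn 1.733
```

```bash
python3 -m pendant '[[[0,0,0,0,1.73],[0,0,0,0,1.73],[0,0,0,0,1.73],[0,0,0,0,1.73],[0,0,0,0,1.73],[0,0,0,0,1.73],[0,0,0,0,1.73],[0,0,0,0,1.73]]]' >/dev/null; python3 -m pendant '[[[0,0,0,0,0.53],[0,0,0,0,0.53],[0,0,0,0,0.53],[0,0,0,0,0.53],[0,0,0,0,0.53],[0,0,0,0,0.53],[0,0,0,0,0.53],[0,0,0,0,0.53]]]' >/dev/null
python3 - <<'E'
from rel import *
s=avg('scene',8);t=avg('top',4)
rel(512,34,110,-.55)
p=px(s,[512,34,104])[0].round().astype(int);print(p,px(s,[512,34,75]),px(t,[512,34,75]))
a=tile(s,p[0]-22,p[1]-20,44,40,14)
cv2.imwrite('pics/b.png',a);print('crop origin',p-[22,20])
E
```

```text
t8.15 tcp [512.3  33.9 121.3] rot [ 3.142 -0.    -0.543] F [-0.  -0.1 -2. ] M [ 0.07 -0.01  0.02] op 0.149 q6 2.05 -> rel mm [-0.3  0.1 11.3] turn 0.007
[331 191] [[330.12934505 198.5636582 ]] [[309.93311265 207.34050379]]
crop origin [309 171]
```

View pics/b.png

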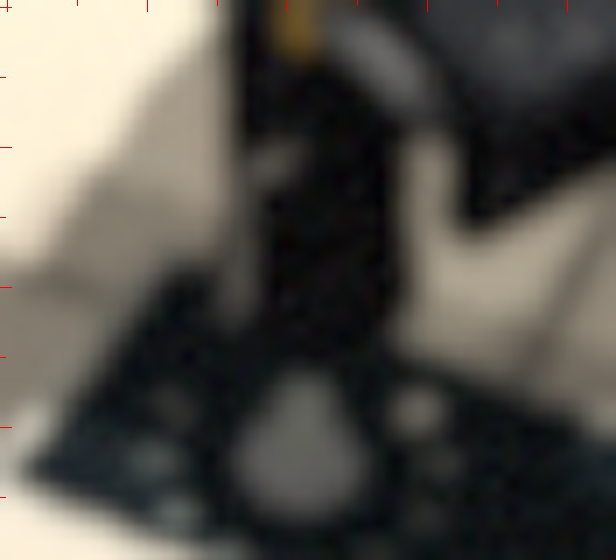

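Run:
```python
from rel import *
s=load('scene');u=104.8
f=lambda P:((px(s,P)-[309,171]+.5)*14-.5).round()
c,sn=np.cos(-.543),np.sin(-.543)
for o in(-2,0,2):
    X,Y=512.3+o*c,33.9+o*sn
    a=np.linspace(0,6.28,60);D=f([(X+20*np.cos(k),Y+20*np.sin(k),u+z) for k in a for z in(0,12)])
    print(o,'disc x',D[:,0].min(),D[:,0].max(),'bottom',D[:,1].max(),'ptr z12,0',f([(X+19.5*c,Y+19.5*sn,u+z) for z in(36,12,0)]).tolist(),'bar corner',f([(X+18*c-7*sn*k,Y+18*sn+7*c*k,u+36) for k in(-1,1)]).tolist())
print('spindle top',f([512,34,75]),'nut',f([512,34,60]))
g=s['image'].mean(2)[171:211,309:353].round().astype(int)
for r in(14,17,19,20,21,22,23,24): print(r,g[r,12:32])
```

```text
-2 disc x 207.0 426.0 bottom 357.0 ptr z12,0 [[236.0, 184.0], [233.0, 277.0], [231.0, 323.0]] bar corner [[220.0, 158.0], [266.0, 203.0]]
0 disc x 199.0 418.0 bottom 361.0 ptr z12,0 [[227.0, 189.0], [224.0, 282.0], [222.0, 327.0]] bar corner [[211.0, 163.0], [258.0, 208.0]]
2 disc x 190.0 409.0 bottom 366.0 ptr z12,0 [[219.0, 193.0], [215.0, 286.0], [214.0, 332.0]] bar corner [[202.0, 167.0], [249.0, 212.0]]
spindle top [[302. 392.]] nut [[300. 447.]]
14 [63 67 66 56 38 24 14  3  4  3  3  3  3  2  2  3 19 41 54 44]
17 [46 45 42 33 26 23 12  3  1  2  2  2  2  3  3  3 14 36 59 66]
19 [18 14 14 16 24 23 11  3  2  2  3  4  4  4  2  5 10 32 58 77]
20 [ 7  6  7 14 23 24 12  2  3  3  3  4  3  4  3  2 10 30 57 75]
21 [ 3  3  5 14 21 20 11  3  5  3  4  3  3  2  3  3 13 32 54 67]
22 [ 3  5  7 12 16 14  6  3  3  2  4  3  4  2  3  6 21 38 54 63]
23 [ 4  4  5  7 10  7  4  3  4  5  2  3  3  2  4 11 25 42 53 59]
24 [ 5  4  4  4  5  4  4  3  4  3  3  3  2  2  5  9 22 34 45 51]
```

The pointer stripe sits ~3 mm off its prediction while the disc edge agrees, so this isn't conclusive. I'll look at the bar broadside (yaw ≈1.95), raised, where the bar ends show against the finger.

```bash
python3 -m pendant '[[[0,0,0,-0.06,-2.5],[0,0,0,-0.06,-2.5],[0,0,0,-0.06,-2.5],[0,0,0,-0.06,-2.5],[0,0,0,-0.06,-2.5],[0,0,0,-0.06,-2.5],[0,0,0,-0.06,-2.5],[0,0,0,-0.06,-2.5]]]' >/dev/null; python3 -m pendant '[[[0,0,0,0,-1.29],[0,0,0,0,-1.29],[0,0,0,0,-1.29],[0,0,0,0,-1.29],[0,0,0,0,-1.29],[0,0,0,0,-1.29],[0,0,0,0,-1.29],[0,0,0,0,-1.29]]]' >/dev/null
python3 -m pendant '[[[0,0,0,0,-0.1],[0,0,0,0,-0.1],[0,0,0,0,-0.1],[0,0,0,0,-0.1],[0,0,0,0,-0.1],[0,0,0,0,-0.1],[0,0,0,0,-0.1],[0,0,0,0,-0.1]]]' >/dev/null
python3 - <<'E'
from rel import *
s=avg('scene',8)
rel(512,34,110,1.95)
e=env.state();X=e['eef_pos'];y=e['tcp_rot'][2];u=X[2]-16.5;c,sn=np.cos(y),np.sin(y)
p=px(s,[X[0],X[1],u+15])[0].round().astype(int);o=p-[18,16]
a=tile(s,*o,36,32,18)
f=lambda P:((px(s,P)-o+.5)*18-.5).round()
A=np.linspace(0,6.28,60);D=f([(X[0]+20*np.cos(k),X[1]+20*np.sin(k),u+z) for k in A for z in(0,12)])
print('disc',D.min(0),D.max(0),'bar ends',f([(X[0]+18*c*k,X[1]+18*sn*k,u+z) for k in(-1,1) for z in(12,36)]).tolist(),'pads 10mm',f([(X[0]+10*c*k+13*sn,X[1]+10*sn*k-13*c,X[2]) for k in(-1,1)]).tolist())
cv2.imwrite('pics/d.png',a);print(o)
E
```

```text
t10.95 tcp [512.3  33.9 181.3] rot [-3.142  0.     1.957] F [ 0.5 -0.4 -0.7] M [ 0.03 -0.16  0.03] op 0.146 q6 -0.45 -> rel mm [ 0.2 -0.3 71.3] turn 0.007
disc [193. 208.] [485. 470.] bar ends [[210.0, 304.0], [214.0, 176.0], [471.0, 309.0], [479.0, 181.0]] pads 10mm [[269.0, 347.0], [416.0, 349.0]]
[313 154]
```

View pics/d.png

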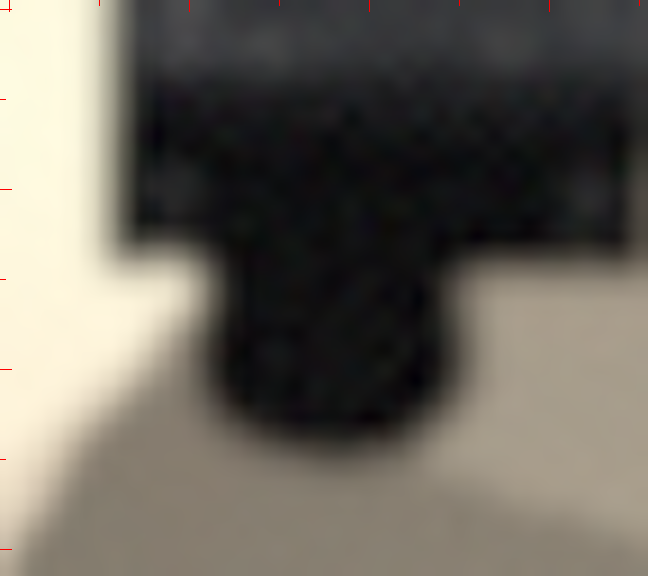

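Run:
```python
from rel import *
s=load('scene');o=np.array([313,154]);X=np.array([512.3,33.9,181.3]);y=1.957;c,sn=np.cos(y),np.sin(y)
f=lambda P:((px(s,P)-o+.5)*18-.5).round()
print(f([(X[0]+37.5*c*k+90*sn,X[1]+37.5*sn*k-90*c,X[2]+78) for k in(-1,1)]))
g=s['image'].mean(2)
for r in(161,164): print(r,g[r,313:349].round().astype(int))
for r in(170,172,173,174,175): print(r,g[r,320:345].round().astype(int))
def edges(r,x0,xm,x1):
    a=g[r];out=[]
    for lo,hi,st in((x0,xm,1),(x1,xm,-1)):
        b=a[lo];d=3.;h=(b+d)/2
        for x in range(lo,hi,st):
            if a[x]>=h>a[x+st]: out.append(x+st*(a[x]-h)/(a[x]-a[x+st]));break
    return [(e-313+.5)*18-.5 for e in out]
for r in(171,172,173,174):print(r,edges(r,321,331,342))
for r in(164,165):print(r,edges(r,316,331,350))
col=g[165:185,331].round();print(col)
```

```text
[[ 71. 319.]
 [674. 329.]]
161 [147 147 148 147 139 108  56  15   2   3   3   3   5   4   3   3   4   3
   2   4   4   4   4   2   5   4   5   3   5   4   4   4   4   4   2  10]
164 [146 147 147 146 138 106  55  14  10  10   9   5   3   3   3   2   2   2
   3   2   2   2   2   2   4   4   3   3   2   2   4   7  11  10   8  23]
170 [138 135 126  98  53  17   4   3   3   2   2   2   4   3   1   3   1  13
  35  55  69  73  73  73  74]
172 [136 118  92  62  31   8   3   2   2   1   3   3   2   3   3   3   4  10
  30  55  72  78  77  77  78]
173 [125 101  76  51  24   7   1   4   4   3   3   3   3   2   2   4   2   8
  28  53  71  77  78  77  77]
174 [108  84  65  48  24   6   2   2   4   3   3   3   3   3   5   1   2   9
  29  54  71  76  77  77  77]
175 [86 68 58 47 28 10  3  3  3  1  4  3  3  4  2  1  3 15 36 59 72 77 77 77
 77]
171 [np.float32(195.88116), np.float32(463.5268)]
172 [np.float32(189.65466), np.float32(465.79547)]
173 [np.float32(187.88312), np.float32(467.60382)]
174 [np.float32(191.83325), np.float32(466.2245)]
164 [np.float32(109.65057), np.float32(647.87024)]
165 [np.float32(109.39899), np.float32(647.7159)]
[ 2.  2.  2.  2.  1.  2.  3.  3.  3.  3.  3.  2.  4. 13. 30. 47. 55. 56.
 57. 57.]
```

```bash
python3 -m pendant '[[[0,0.0017,0,0.04,-0.19],[0,0.0017,0,0.08,-0.19],[0,0.0017,0,0.084,-0.19],[0,0.0017,0,0.084,-0.19],[0,0.0017,0,0.084,-0.19],[0,0.0017,0,0.084,-0.19],[0,0.0017,0,0.084,-0.19],[0,0.0017,0,0.084,-0.19]]]' >/dev/null; python3 rel.py 511.3 35.4 90 2.15
```

```text
t11.75 tcp [511.9  35.5  98.1] rot [3.141e+00 1.000e-03 2.147e+00] F [-0.4 -0.3 -1.9] M [ 0.02 -0.13  0.07] op 0.148 q6 -0.64 -> rel mm [ 0.3 -0.6  8.1] turn -0.003
```

```bash
python3 -m pendant '[[[0,0,-0.0003,0.003,0],[0,0,-0.0003,0.005,0],[0,0,-0.0003,0.006,0],[0,0,-0.0003,0.006,0],[0,0,-0.0003,0.007,0],[0,0,-0.0003,0.007,0],[0,0,-0.0003,0.007,0],[0,0,-0.0003,0.007,0]]]' ; python3 -m pendant '[[[0,0,0,0.0005,0],[0,0,0,0.001,0],[0,0,0,0.0015,0],[0,0,0,0.002,0],[0,0,0,0.002,0],[0,0,0,0.002,0],[0,0,0,0.002,0],[0,0,0,0.002,0]]]' ; python3 rel.py 511.3 35.4 90 2.15
```

```text
t: 12.55
eef_pos: [511.4, 35.4, 90.3]
tcp_rot: [-3.142, 0.0, 2.147]
ft_force: [-0.0, -0.0, -1.6]
opening: 0.145
t: 13.35
eef_pos: [511.4, 35.5, 88.6]
tcp_rot: [3.141, 0.0, 2.147]
ft_force: [-1.3, 2.4, 5.5]
opening: 0.143
t13.35 tcp [511.4  35.5  88.6] rot [3.141 0.    2.147] F [-1.3  2.4  5.5] M [0.59 0.21 0.05] op 0.143 q6 -0.64 -> rel mm [-0.  -0.2 -1.4] turn -0.003
```

Contact at the right height, with a lateral force along tool +x. I'll comply 0.8 mm that way.

```bash
python3 -m pendant '[[[0,0.0004,0,0,0],[0,0.0008,0,0,0],[0,0.0008,0,0,0],[0,0.0008,0,0.0005,0],[0,0.0008,0,0.0005,0],[0,0.0008,0,0.0005,0],[0,0.0008,0,0.0005,0],[0,0.0008,0,0.0005,0]]]' ; python3 rel.py 511.3 35.4 90 2.15
```

```text
t: 14.15
eef_pos: [511.4, 36.0, 88.2]
tcp_rot: [3.141, 0.001, 2.147]
ft_force: [-0.7, 1.1, 8.0]
opening: 0.144
t14.15 tcp [511.4  36.   88.2] rot [3.141e+00 1.000e-03 2.147e+00] F [-0.7  1.1  8. ] M [ 0.13 -0.09  0.  ] op 0.144 q6 -0.63 -> rel mm [-0.4 -0.4 -1.8] turn -0.003
```

```bash
python3 -m pendant '[[[0,0,0.0001,0,0.06],[0,0,0.0002,0,0.12],[0,0,0.0004,0,0.18],[0,-0.0001,0.0005,0,0.24],[0,-0.0001,0.0006,0,0.3],[0,-0.0001,0.0007,0,0.36],[0,-0.0002,0.0008,0,0.42],[0,-0.0002,0.0009,0,0.48]]]' ; python3 rel.py 511.3 35.4 90 2.15;  python3 -m pendant '[[[0,0,0.0001,0,0.06],[0,0,0.0002,0,0.12],[0,0,0.0004,0,0.18],[0,-0.0001,0.0005,0,0.24],[0,-0.0001,0.0006,0,0.3],[0,-0.0001,0.0007,0,0.36],[0,-0.0002,0.0008,0,0.42],[0,-0.0002,0.0009,0,0.48]]]' ; python3 rel.py 511.3 35.4 90 2.15
```

```text
t: 14.95
eef_pos: [512.6, 36.5, 88.0]
tcp_rot: [3.14, -0.0, 1.664]
ft_force: [2.4, 3.2, 3.9]
opening: 0.147
t14.95 tcp [512.6  36.5  88. ] rot [ 3.14  -0.     1.664] F [2.4 3.2 3.9] M [ 0.57 -0.52  0.02] op 0.147 q6 -0.15 -> rel mm [-1.  -1.4 -2. ] turn -0.486
t: 15.75
eef_pos: [513.4, 36.2, 87.8]
tcp_rot: [3.14, -0.0, 1.184]
ft_force: [2.3, 1.6, 0.3]
opening: 0.148
t15.75 tcp [513.4  36.2  87.8] rot [ 3.14  -0.     1.184] F [2.3 1.6 0.3] M [ 0.14 -0.5   0.01] op 0.148 q6 0.33 -> rel mm [-1.6 -1.6 -2.2] turn -0.966
```

```bash
python3 -m pendant '[[[0,0.0004,0.0003,0.0003,0],[0,0.0004,0.0003,0.0006,0],[0,0.0004,0.0003,0.0009,0],[0,0.0004,0.0003,0.001,0],[0,0.0004,0.0003,0.001,0],[0,0.0004,0.0003,0.001,0],[0,0.0004,0.0003,0.001,0],[0,0.0004,0.0003,0.001,0]]]' ; python3 rel.py 511.3 35.4 90 2.15
```

```text
t: 16.55
eef_pos: [513.6, 36.4, 87.0]
tcp_rot: [3.141, -0.0, 1.187]
ft_force: [4.1, -0.7, 5.3]
opening: 0.144
t16.55 tcp [513.6  36.4  87. ] rot [ 3.141 -0.     1.187] F [ 4.1 -0.7  5.3] M [-0.36 -0.81 -0.06] op 0.144 q6 0.33 -> rel mm [-1.8 -1.8 -3. ] turn -0.963
```

```bash
python3 -m pendant '[[[0,0.0002,0.0006,0.0003,0],[0,0.0002,0.0006,0.0003,0],[0,0.0002,0.0007,0.0003,0.06],[0,0.0002,0.0008,0.0003,0.12],[0,0.0001,0.0009,0.0003,0.18],[0,0.0001,0.001,0.0003,0.24],[0,0.0001,0.0011,0.0003,0.30],[0,0.0001,0.0011,0.0003,0.30]]]' ; python3 rel.py 511.3 35.4 90 2.15
```

```text
t: 17.35
eef_pos: [514.4, 36.1, 86.3]
tcp_rot: [3.141, 0.0, 0.886]
ft_force: [2.9, -0.6, 0.6]
opening: 0.145
t17.35 tcp [514.4  36.1  86.3] rot [3.141 0.    0.886] F [ 2.9 -0.6  0.6] M [-0.33 -0.86  0.02] op 0.145 q6 0.63 -> rel mm [-2.5 -1.9 -3.7] turn -1.264
```

```bash
python3 -m pendant '[[[0,0.0002,0.0002,0.0003,0],[0,0.0002,0.0002,0.0006,0],[0,0.0002,0.0002,0.0009,0],[0,0.0002,0.0002,0.001,0],[0,0.0002,0.0002,0.001,0],[0,0.0002,0.0002,0.001,0],[0,0.0002,0.0002,0.001,0],[0,0.0002,0.0002,0.001,0]]]' ; python3 rel.py 511.3 35.4 90 2.15
```

```text
t: 18.15
eef_pos: [514.5, 36.1, 85.5]
tcp_rot: [3.142, 0.0, 0.887]
ft_force: [2.9, -3.5, 1.3]
opening: 0.146
t18.15 tcp [514.5  36.1  85.5] rot [3.142 0.    0.887] F [ 2.9 -3.5  1.3] M [-0.83 -0.54 -0.01] op 0.146 q6 0.63 -> rel mm [-2.6 -2.  -4.5] turn -1.263
```

```bash
python3 -m pendant '[[[0,-0.0001,0.0005,0.0003,0],[0,-0.0001,0.0005,0.0006,0],[0,-0.0001,0.0005,0.0009,0],[0,-0.0001,0.0005,0.0012,0],[0,-0.0001,0.0005,0.0015,0],[0,-0.0001,0.0005,0.0015,0],[0,-0.0001,0.0005,0.0015,0],[0,-0.0001,0.0005,0.0015,0]]]'
python3 - <<'E'
from rel import *
s=avg('scene',6)
rel(511.3,35.4,90,2.15)
p=px(s,[512,34,75])[0].round().astype(int);o=p-[22,22]
cv2.imwrite('pics/e.png',tile(s,*o,44,40,14));print(o)
E
```

```text
t: 18.95
eef_pos: [514.7, 35.8, 83.9]
tcp_rot: [-3.141, 0.0, 0.887]
ft_force: [1.3, -0.9, -0.9]
opening: 0.146
t19.25 tcp [514.7  35.8  83.9] rot [-3.141  0.     0.887] F [ 0.5 -1.8 -1.5] M [-0.15 -0.22  0.01] op 0.146 q6 0.63 -> rel mm [-2.5 -2.4 -6.1] turn -1.263
[308 177]
```

View pics/e.png

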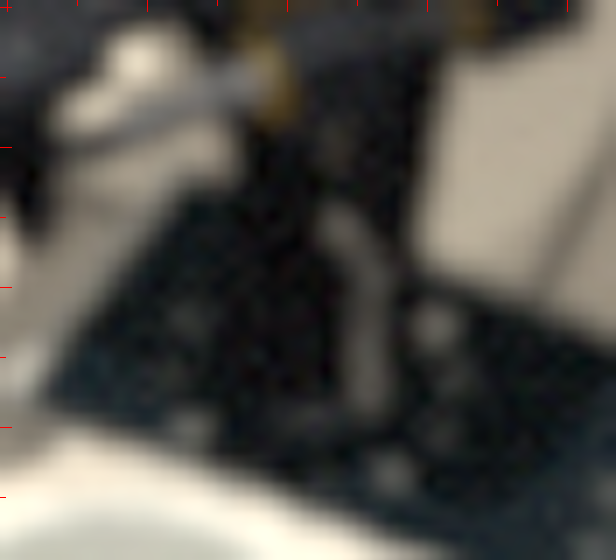

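The knob is upright and centred over the spindle, pointer line at about (365,350). It went below the resting height at almost no force, so the flats have engaged at yaw ≈0.89. I'll push on gradually.

```bash
python3 -m pendant '[[[0,0,0.0001,0.0005,0],[0,0,0.0001,0.001,0],[0,0,0.0001,0.0015,0],[0,0,0.0001,0.002,0],[0,0,0.0001,0.0025,0],[0,0,0.0001,0.003,0],[0,0,0.0001,0.003,0],[0,0,0.0001,0.003,0]]]' ; python3 rel.py 514.7 35.8 74.5 2.5;python3 -m pendant '[[[0,0,0,0.0005,0],[0,0,0,0.001,0],[0,0,0,0.0015,0],[0,0,0,0.002,0],[0,0,0,0.0025,0],[0,0,0,0.003,0],[0,0,0,0.003,0],[0,0,0,0.003,0]]]' ; python3 rel.py 514.7 35.8 74.5 2.5
```

```text
t: 20.05
eef_pos: [514.8, 35.7, 80.9]
tcp_rot: [-3.141, 0.0, 0.887]
ft_force: [-0.5, -0.1, -0.8]
opening: 0.144
t20.05 tcp [514.8  35.7  80.9] rot [-3.141  0.     0.887] F [-0.5 -0.1 -0.8] M [-0.35  0.16  0.01] op 0.144 q6 0.63 -> rel mm [ 0.1 -0.1  6.4] turn -1.613
t: 20.85
eef_pos: [514.8, 35.7, 77.8]
tcp_rot: [-3.141, 0.0, 0.887]
ft_force: [-2.7, -4.2, -0.9]
opening: 0.146
t20.85 tcp [514.8  35.7  77.8] rot [-3.141  0.     0.887] F [-2.7 -4.2 -0.9] M [-1.    0.33 -0.01] op 0.146 q6 0.63 -> rel mm [ 0.1 -0.2  3.3] turn -1.613
```

```bash
python3 -m pendant '[[[0,0,0,0.0005,0],[0,0,0,0.001,0],[0,0,0,0.0015,0],[0,0,0,0.002,0],[0,0,0,0.0025,0],[0,0,0,0.003,0],[0,0,0,0.003,0],[0,0,0,0.003,0]]]' ; python3 rel.py 514.7 35.8 74.5 2.5;python3 -m pendant '[[[0,0,0,0.0005,0],[0,0,0,0.001,0],[0,0,0,0.0015,0],[0,0,0,0.0015,0],[0,0,0,0.0015,0],[0,0,0,0.0015,0],[0,0,0,0.0015,0],[0,0,0,0.0015,0]]]' ; python3 rel.py 514.7 35.8 74.5 2.5
```

```text
t: 21.65
eef_pos: [515.1, 35.8, 75.1]
tcp_rot: [3.141, -0.0, 0.887]
ft_force: [0.1, -0.3, -2.2]
opening: 0.145
t21.65 tcp [515.1  35.8  75.1] rot [ 3.141 -0.     0.887] F [ 0.1 -0.3 -2.2] M [-0.07 -0.04  0.04] op 0.145 q6 0.63 -> rel mm [-0.3 -0.3  0.6] turn -1.613
t: 22.45
eef_pos: [515.2, 35.8, 74.3]
tcp_rot: [3.141, -0.001, 0.887]
ft_force: [-3.2, 0.2, 10.8]
opening: 0.145
t22.45 tcp [515.2  35.8  74.3] rot [ 3.141e+00 -1.000e-03  8.870e-01] F [-3.2  0.2 10.8] M [ 0.03  0.56 -0.03] op 0.145 q6 0.63 -> rel mm [-0.3 -0.3 -0.2] turn -1.613
```

```bash
python3 -m pendant '[[[0,0,0,0.0005,0],[0,0,0,0.001,0],[0,0,0,0.0015,0],[0,0,0,0.0015,0],[0,0,0,0.0015,0],[0,0,0,0.0015,0],[0,0,0,0.0015,0],[0,0,0,0.0015,0]]]' ; python3 rel.py 514.7 35.8 74.5 2.5
```

```text
t: 23.25
eef_pos: [515.2, 35.8, 74.3]
tcp_rot: [3.14, -0.001, 0.887]
ft_force: [-8.0, 0.4, 30.9]
opening: 0.148
t23.25 tcp [515.2  35.8  74.3] rot [ 3.14e+00 -1.00e-03  8.87e-01] F [-8.   0.4 30.9] M [0.12 1.64 0.01] op 0.148 q6 0.63 -> rel mm [-0.4 -0.4 -0.2] turn -1.613
```

Seated (stiff at the expected height). I'll relieve the pressure and turn anticlockwise to the off dot, about the spindle axis.

```bash
python3 -m pendant '[[[0,0,0,-0.0022,0],[0,0,-0.0003,-0.0022,-0.1],[0,-0.0001,-0.0006,-0.0022,-0.2],[0,-0.0001,-0.0009,-0.0022,-0.3],[0,-0.0002,-0.0011,-0.0022,-0.4],[0,-0.0004,-0.0014,-0.0022,-0.5],[0,-0.0005,-0.0016,-0.0022,-0.6],[0,-0.0007,-0.0019,-0.0022,-0.7]]]' ; python3 rel.py 510.7 35.3 74.4 2.5;python3 -m pendant '[[[0,0,-0.0003,0,-0.1],[0,-0.0001,-0.0006,0,-0.2],[0,-0.0001,-0.0009,0,-0.3],[0,-0.0002,-0.0011,0,-0.4],[0,-0.0004,-0.0014,0,-0.5],[0,-0.0005,-0.0016,0,-0.6],[0,-0.0007,-0.0019,0,-0.7],[0,-0.0007,-0.0019,0,-0.7]]]' ; python3 rel.py 510.7 35.3 74.4 2.5
```

```text
t: 24.05
eef_pos: [513.8, 36.4, 74.4]
tcp_rot: [3.14, 0.0, 1.591]
ft_force: [1.9, 1.0, -0.4]
opening: 0.146
t24.05 tcp [513.8  36.4  74.4] rot [3.14  0.    1.591] F [ 1.9  1.  -0.4] M [ 0.07 -0.48 -0.07] op 0.146 q6 -0.08 -> rel mm [-1.1 -3.1  0. ] turn -0.909
t: 24.85
eef_pos: [512.3, 35.8, 74.4]
tcp_rot: [3.14, 0.002, 2.288]
ft_force: [5.3, 3.6, -1.6]
opening: 0.142
t24.85 tcp [512.3  35.8  74.4] rot [3.140e+00 2.000e-03 2.288e+00] F [ 5.3  3.6 -1.6] M [ 0.49 -1.14 -0.02] op 0.142 q6 -0.78 -> rel mm [ 0.7 -1.5  0. ] turn -0.212
```

```bash
python3 -m pendant '[[[0,0,0.0001,0,-0.07],[0,0,0.0001,0,-0.14],[0,0,0.0001,0,-0.212],[0,0,0.0001,0,-0.212],[0,0,0.0001,0,-0.212],[0,0,0.0001,0,-0.212],[0,0,0.0001,0,-0.212],[0,0,0.0001,0,-0.212]]]' ; python3 rel.py 510.7 35.3 74.4 2.5
```

```text
t: 25.65
eef_pos: [512.0, 35.6, 74.4]
tcp_rot: [3.141, 0.002, 2.496]
ft_force: [5.7, -1.4, 0.8]
opening: 0.141
t25.65 tcp [512.   35.6  74.4] rot [3.141e+00 2.000e-03 2.496e+00] F [ 5.7 -1.4  0.8] M [-0.25 -1.2  -0.04] op 0.141 q6 -0.98 -> rel mm [ 0.8 -1.   0. ] turn -0.004
```

```bash
python3 -m pendant '[[[0,-0.0003,0.0002,0,0],[0,-0.0005,0.0002,0,0],[0,-0.0005,0.0002,0,0],[0.35,-0.0005,0.0002,0,0],[0.35,-0.0005,0.0002,0,0],[0.35,-0.0005,0.0002,0,0],[0.35,-0.0005,0.0002,0,0],[0.35,-0.0005,0.0002,0,0]]]' ; python3 -m pendant '[[[0.35,0,0,-0.01,0],[0.35,0,0,-0.03,0],[0.35,0,0,-0.06,0],[0.35,0,0,-0.1,0],[0.35,0,0,-0.14,0],[0.35,0,0,-0.16,0],[0.35,0,0,-0.16,0],[0.35,0,0,-0.16,0]]]';  python3 rel.py 350 -300 240 2.5
```

```text
t: 26.45
eef_pos: [511.5, 35.6, 74.1]
tcp_rot: [-3.141, -0.0, 2.499]
ft_force: [0.4, -0.5, -0.1]
opening: 0.347
t: 27.25
eef_pos: [511.4, 35.6, 234.4]
tcp_rot: [3.141, 0.0, 2.499]
ft_force: [0.3, 0.1, -1.0]
opening: 0.349
t27.25 tcp [511.4  35.6 234.4] rot [3.141 0.    2.499] F [ 0.3  0.1 -1. ] M [ 0.07 -0.15  0.  ] op 0.349 q6 -0.99 -> rel mm [ -72.  -365.4   -5.6] turn -0.001
```

```bash
python3 -m pendant '[[[0.35,-0.072,-0.365,0,0],[0.35,-0.072,-0.365,0,0],[0.35,-0.072,-0.365,0,0],[0.35,-0.072,-0.365,0,0],[0.35,-0.072,-0.365,0,0],[0.35,-0.072,-0.365,0,0],[0.35,-0.072,-0.365,0,0],[0.35,-0.072,-0.365,0,0]]]'
python3 - <<'E'
from h import *
t=avg('top',10);s=avg('scene',8)
A=tile(t,294,194,32,26,12);B=tile(s,314,182,32,26,12);A2=tile(t,262,190,80,32,9)
cv2.imwrite('pics/f.png',np.vstack([np.hstack([A,B]),cv2.copyMakeBorder(A2[:, :768],0,0,0,max(0,768-A2.shape[1]),0)]))
cs=[]
for y in(2.4,2.5,2.6):
    c,sn=np.cos(y),np.sin(y);P=[(512.7+u*c,34+u*sn,58+z) for u,z in((-18,36),(18,36),(19,12),(20,0))]
    print(y,'top',((px(t,P)-[294,194]+.5)*12).round().tolist(),'scene',((px(s,P)-[314,182]+.5)*12).round().tolist())
print(at_d(t,310,207),at_d(s,330,197))
E
```

```text
t: 28.05
eef_pos: [348.5, -302.2, 233.0]
tcp_rot: [3.142, -0.002, 2.496]
ft_force: [1.5, 0.5, -1.0]
opening: 0.347
2.4 top [[245.0, 104.0], [144.0, 218.0], [145.0, 223.0], [144.0, 227.0]] scene [[126.0, 171.0], [276.0, 123.0], [275.0, 197.0], [277.0, 232.0]]
2.5 top [[239.0, 99.0], [150.0, 222.0], [151.0, 228.0], [151.0, 232.0]] scene [[130.0, 177.0], [272.0, 117.0], [271.0, 191.0], [272.0, 227.0]]
2.6 top [[233.0, 95.0], [156.0, 227.0], [158.0, 232.0], [158.0, 236.0]] scene [[135.0, 182.0], [267.0, 112.0], [266.0, 186.0], [267.0, 221.0]]
[512.43198673  33.21828491  94.20010283] [521.15700536  36.67413524  90.99014118]
```

View pics/f.png

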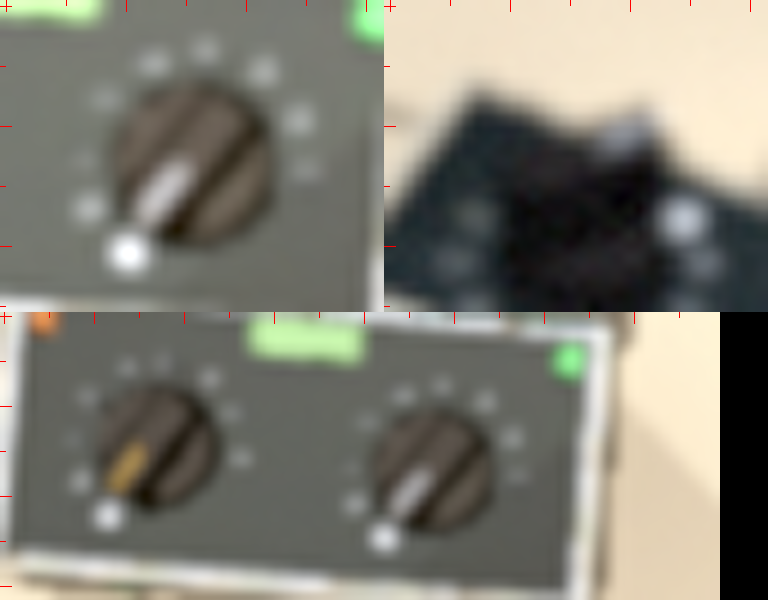

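Run:
```python
from h import *
t=load('top');pp=lambda x,y:((x+.5)/12-.5+294,(y+.5)/12-.5+194)
P=np.array([at_z(t,*pp(*p),55)[:2] for p in[(127,252),(90,208),(83,160),(104,100),(154,64),(206,50),(264,70),(299,119),(307,168)]])
from scipy.optimize import least_squares
r=least_squares(lambda q:np.hypot(P[:,0]-q[0]-27.3*np.cos(q[2]-np.arange(9)*np.pi/6),P[:,1]-q[1]-27.3*np.sin(q[2]-np.arange(9)*np.pi/6)),[512,34,2.5]);print(r.x,r.fun.round(1))
g=t['image'].min(2);y,x=np.mgrid[204:214,304:311];w=g[204:214,304:311];w=np.clip(w-np.percentile(w,70),0,None)
print(g[204:216,303:312].round().astype(int))
w[(y-y.min())>8]=0
m=np.array([(w*x).sum(),(w*y).sum()])/w.sum();C=np.cov(np.vstack([x.ravel(),y.ravel()]),aweights=w.ravel());v=np.linalg.eigh(C)[1][:,1];v*=np.sign(v[1])
a,b=at_z(t,*(m-2*v),94),at_z(t,*(m+2*v),94);d=b-a;print(m,a,b,np.arctan2(d[1],d[0]))
c=at_z(t,*m,94);print('from axis',np.arctan2(c[1]-r.x[1],c[0]-r.x[0]))
```

```text
[513.12797911  34.84124176   2.50985972] [1.1 1.  1.8 0.4 1.3 0.4 0.9 0.7 1.4]
[[ 54  50  51  52  49  45  44  48  50]
 [ 50  47  50  49  45  44  47  49  50]
 [ 49  48  49  46  44  48  51  50  48]
 [ 50  49  47  46  53  64  63  52  44]
 [ 50  45  44  52  72  84  73  51  39]
 [ 50  41  48  68  88  88  65  43  36]
 [ 51  44  60  85  91  72  47  37  42]
 [ 54  48  68  86  76  50  36  38  47]
 [ 56  56  67  71  52  36  34  42  48]
 [ 70  82  78  59  40  32  36  42  43]
 [ 92 116 106  72  50  43  42  44  44]
 [ 96 122 112  78  59  56  55  55  53]]
[307.02970685 209.59233308] [509.5948819   38.17275446  94.        ] [500.78218339  45.33520079  94.        ] 2.4591306120083076
from axis 2.4252167606565695
```

```bash
python3 -c "
from cell import env
print(env.job_done(), env.state()['t'])"
```

```text
the job is handed in; nothing more can be done
the job is handed in; nothing more can be done
```

The knob is back on its spindle, pushed fully home, turned to the off dot and released. I handed the job in at about 29 s of the 72 s allowed; no verdict was given.

- **Fitting:** I gripped the knob by its bar and turned it on the spindle at no more than about 9 N (read between moves) until the flats engaged, at a yaw of about 0.89 rad. I then pushed it over the ball and pressed it onto its seat. The highest force I read was about 31 N upward, 32 N in all.
- **Seating:** while gripped, the knob stopped stiffly at the expected height. After I let go, the camera put its top at 94.2 mm, against 94 mm expected.
- **Pointer:** I set it to 2.50 rad. The off dot measured 2.50 to 2.51 rad, and in the last picture the pointer lines up with it.
- **Checks that disagreed:**
  - My image fit of the pointer line gave 2.43 to 2.46 rad, about 0.05 to 0.08 rad short of the dot. At about 3 mm per pixel I put that down to resolution and left the pointer as the arm had set it.
  - The knob turned out to sit about 2 to 3 mm off-centre along the bar in the grip. I corrected for this by following the side forces.
- **Not checked:** I did not compare the other objects' positions before and after. The force readings between moves gave no sign of touching them, and the arm is clear of the stirrer.

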